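# Close and stack the jewellery boxes

## Robot

A 6-joint arm with a two-finger parallel gripper is mounted at the origin on the work surface. World frame = base frame: x ahead of the robot, y to its left, z up, the work surface at z = 0. Lengths are in mm, angles in rad, forces in N, time in s.
With the tool pointing down it reaches from about 350 to 925 mm from the base axis. Payload 6.4 kg.
Tool frame: the origin (TCP) lies at the very end of the fingers, on their centre line; the grasp point (between the pads) lies 19 mm behind it (arm.pinch_z is the distance from the TCP to the grasp point, in mm); z points along the fingers, y is the direction in which the jaws open and shut (so a half turn about z gives the same grasp; the last joint's range is limited). The gripper opens to 94 mm and grips with 3 to 60 N. Pads are 16 mm wide; open, the fingers measure 119 mm over their backs; the gripper's body (75 mm by 177 mm) begins 78 mm behind the grasp point.
Start: joints at [-0.174, 0.245, 1.558, -0, 1.339, -0.174], TCP at [650.011, 0.004, 205.455] pointing down, gripper open.
Joint ranges: [-3.13, 3.13], [-1.02, 2.26], [0.13, 2.54], [-0.95, 4.09], [0.21, 2.88], [-2.74, 2.74]. Speed limits (rad/s): [2.57, 2.57, 3.14, 3.14, 3.14, 3.14].

## Interface

Orientations are given as a rotation vector (axis times angle).
In Python, from station import arm gives the robot as it stands. The module is installed in compiled form; this text tells all that it offers.
- The arm moves only by the tool step_arm, never from a script. Its arguments are lists of equal length, an entry for each row: "travel": the shift along the tool's x, y, z in m, a list of three; "spin": the turn about the tool's z in degrees; "jaw": the opening, from -1 (shut) to 1 (fully open). A call has 1 to 20 rows; each row shifts and turns the pose as measured when the row begins, along the tool's axes as they then stand; what a row does not reach is not made up. A row lasts 1/10 s, in which the tool goes at most 50 mm and 8.59 degrees, less where a joint would pass 70% of its speed; a pose out of reach is approached as far as the arm can. A call is refused whole if a number of a shift passes 0.05 or a number of a turn 8.59, either way. A call with a gripper value outside its range is refused whole. The fingers move at their own pace and stop on an object; "force" is the grip in N (left out, the last holds). Time passes only in rows, so rows that do not move let the fingers close. It gives the time, the measured TCP pose, the force and the opening at its end, in the units of the state.
- arm.state(): the state, without advancing time (a new reading comes with each control period).
- arm.camera(name): name is "scene" or "side" or "wrist"; returns the picture (384x512x3 uint8, red, green, blue); there is no depth.
- arm.get_calibration(name): a dict with "fx", "fy", "cx", "cy" (pixels), "R" (3x3) and "t" (3): a world point X has camera coordinates R X + t. Camera axes: x right, y down, z forward; pixel columns grow to the right and rows downward; lengths in mm; the calibration is good to about 2 mm. A picture is of the moment at which its call begins: read the wrist's pose just before it. get_calibration takes no time and is no camera call; for the wrist camera it gives the pose at the moment of the call.
- arm.close_job(): hands the job in, once; it reports no verdict.
Trained networks look in the newest picture that a camera, given by its name, has taken for a name from the list of things; names that differ only in an ending like _2 or _b are one class to them, and where a whole thing is asked for, a point or a joint stands for the part that bears it (a point fixed in the world has none). Each returns a list of dicts, best first, with "score" (0 to 1); they miss things now and then, are a little off and sometimes report something else, mostly with a low value. They report only what shows in the picture. A call takes as long as a camera call. They do not tell look-alikes from the thing itself.
- arm.find_in(camera, thing): "rect" ([left, top, width, height] in pixels, round what is visible of it).
- arm.spot_point(camera, thing): "location" ([column, row] in pixels: a listed point, or the origin of a listed thing).
The state is a dict: "t": time; "joints": joint angles; "dq": joint speeds; "effort": joint torques, N m; "tool_pos": TCP position; "ee_rot": TCP orientation; "wrist_force": force on the tool from outside, world axes, zero at the start; "ft_torque": the same for the moment, N m; "width": opening from 0.0 (shut) to 1.0 (fully open).
Only numpy, scipy, OpenCV 4.12 (cv2) and the standard library are available. Lean on these libraries where they do the work, as an engineer would, in place of code of your own. Each camera call takes 0.05 s, during which the arm holds its last target. There are 200 camera calls.

## Task

Put the loose lid on the open pink jewellery box so that it lies fully home on the rim, and then stack the closed jewellery box on that lid, all four feet down in the corner recesses and its notch over the lid's key. Build the stack where the open box stands, set the pieces down gently without letting them drop, keep the closed box upright, and leave everything else on the dresser as it is.

Things in the scene. Friction and masses are not known exactly. Their poses are not given: they have to be found in the camera images.
- open_box: The pink plastic jewellery box that stands open, loose, about 0.3 kg. Shell 106 mm long (x) by 62 mm wide (y), rim at z = 48 mm, on four 6 mm tall corner feet. Origin: centre of the underside of the feet; z up. Its +x end has a notch like the closed box's.
- mouth (a point): Centre of the open box's mouth at rim height, z = 48 mm in its frame. The mouth is 100 mm (x) by 56 mm (y) inside 3 mm walls; ring rolls fill the box to 12 mm below the rim.
- lid: The loose lid, pink plastic, about 70 g, lying right side up. Slab 110 mm long (x) by 66 mm wide (y), z = 5 to 15 mm, over a bevelled plug 96 mm by 52 mm, z = 0 to 5 mm, that drops into the mouth; fits either way round, overhangs the box 2 mm all round. Origin: centre of the plug's underside; z up. Fully home, its origin is 43 mm above the open box's origin.
- key (a point): Top centre of the key on the loose lid: at x = 48 mm, y = 0, z = 21 mm in the lid's frame. The key stands 6 mm above the lid's top, 8 mm long (x) by 16 mm wide. The lid's top also has four square recesses, 16 mm by 16 mm, 5 mm deep, centred at x = +-40 mm, y = +-20 mm.
- closed_box: The matching closed box, 0.21 to 0.34 kg: same shell and feet, its own lid snapped on for good (110 by 66 mm slab, z = 48 to 58 mm, overhanging the shell 2 mm, same recesses, same key on top at the +x end, above the notch). Origin: centre of the underside of the feet; x along its length, z up. Seated on the loose lid, x axes the same way, its origin is 10 mm above the lid's origin.
- notch (a point): Middle of the notch in the bottom edge of the closed box's +x end: x = 48 mm, y = 0, z = 10 mm in its frame. Notch 20 mm wide, 11 mm deep (x), 8 mm high. The feet are domes 12 mm across, 6 mm tall, at x = +-40 mm, y = +-20 mm. Turned end for end, the box rides up on the key and does not seat.
- lipstick: Bystander: chrome lipstick tube, standing, 20 mm across, 64 mm tall. Origin at the centre of its underside.
- votive: Bystander: empty glass votive holder, 62 mm across, 58 mm tall. Origin at the centre of its underside.
- cream_jar: Bystander: small white jar, 48 mm across, 42 mm tall. Origin at the centre of its underside.
- ring_dish: Bystander: white ceramic hand-shaped ring dish lying flat, about 120 mm by 100 mm, 20 mm tall; its origin lies under the palm, fingers to its +x.
- hairbrush: Bystander: wooden hairbrush lying bristles up, 235 mm long, 34 mm tall, along its x axis; origin where handle meets head.
- perfume: Bystander: perfume bottle, 34 mm by 56 mm, 96 mm tall. Origin at the centre of its underside.
Things that resemble listed ones, but are neither listed nor needed, are in the scene too. Leave any purple look-alike of the closed_box alone.

How it is judged (in metres and radians):
On the way, in this order (a step that is already met when the one before it is completed fails the run):
1. the loose lid is home on the open box (z of lid in the frame of open_box between 0.0415 and 0.0448 m and x of lid in the frame of open_box between -0.004 and 0.004 m and y of lid in the frame of open_box between -0.004 and 0.004 m and angle between the x axis of lid and the x axis of open_box, either way round below 0.08 rad and angle between the z axis of lid and the z axis of open_box, either way round below 0.03 rad and angle between open_box's own z axis and vertical below 0.06 rad), for 0.2 s.
2. the closed box is seated on that lid, feet in the recesses and notch over the key (all of step 1 and z of closed_box in the frame of lid between 0.0085 and 0.0118 m and x of closed_box in the frame of lid between -0.004 and 0.004 m and y of closed_box in the frame of lid between -0.004 and 0.004 m and x of notch in the frame of lid above 0.03 m and angle between the x axis of closed_box and the x axis of lid, either way round below 0.08 rad and angle between the z axis of closed_box and the z axis of lid, either way round below 0.03 rad), for 0.2 s.
At the end, for the whole second after the job is handed in: Lid home on the open box (height to 1.5 mm, centred to 4 mm, square to 0.08 rad, either way round); closed box seated on the lid (same tolerances, level, notch at the key); open box upright, within 30 mm of its start; all three at rest (all of step 2 and linear speed of each of open_box, lid, closed_box below 0.01 m/s and distance of open_box from where it was at the start of the episode below 0.03 m); the robot touches nothing.
It fails at once if the lid is dropped (linear speed of lid above 0.4 m/s and contact force between each of the fingers, the arm and lid below 0.05 N).
It fails at once if the closed box is dropped (linear speed of closed_box above 0.4 m/s and contact force between each of the fingers, the arm and closed_box below 0.05 N).
It fails at once if the closed box is tipped by more than 0.6 rad (angle between closed_box's own z axis and vertical above 0.6 rad).
It fails at once if another thing on the dresser is moved by more than 30 mm or tipped over (distance of any of lipstick, votive, cream_jar, ring_dish, hairbrush, perfume from where it was at the start of the episode above 0.03 m or angle between any of lipstick, votive, cream_jar, ring_dish, hairbrush, perfume's own z axis and vertical above 0.5 rad).
It also fails if it takes over 64 s, if anything falls off the work surface, if the arm or the gripper's body presses on something with over 40 N, if the wrist force passes 120 N, or if a joint passes its speed limit or range.

## Working session

There is one attempt and no reset: what is moved stays moved. The work goes in short steps, Python scripts to look and compute and a tool call to move; the robot and the scene stay as the last step left them, time stands still between calls to the robot, and variables do not carry over. Pictures are saved under pics/ and viewed, about 8 in all and at most 12, crops included, and the job is handed in when it is done.

Besides the shell and the picture viewer there is one more tool, called after "Emit:" by a JSON object that holds its "fn" and its "kwargs". step_arm: Moves the arm, as the interface text tells. Its arguments: {"type":"object","properties":{"travel":{"type":"array"},"spin":{"type":"array"},"jaw":{"type":"array"},"force":{"type":"number"}},"required":["travel","spin","jaw"]}

```bash
mkdir -p pics
cat > h.py <<'E'
import numpy as np, cv2
from station import arm
def snap(n,f=None):
    im=arm.camera(n)
    if f: cv2.imwrite('pics/'+f,im[:,:,::-1])
    return im
def ray(c,px):
    R=np.array(c['R']);t=np.array(c['t'])
    d=R.T@np.array([(px[0]-c['cx'])/c['fx'],(px[1]-c['cy'])/c['fy'],1]);return -R.T@t,d
def onz(c,px,z):
    o,d=ray(c,px);return o+d*(z-o[2])/d[2]
def proj(c,X):
    p=np.array(c['R'])@np.array(X,float)+np.array(c['t']);return np.array([c['fx']*p[0]/p[2]+c['cx'],c['fy']*p[1]/p[2]+c['cy']])
E
python3 - <<'E'
from h import *
s=arm.state();print(s['t'],s['tool_pos'],s['ee_rot'],s['width'],arm.pinch_z)
a=snap('scene');b=snap('side')
im=snap('wrist')
cv2.imwrite('pics/a.png',cv2.resize(a,(800,600))[:,:,::-1])
cv2.imwrite('pics/b.png',np.hstack([b,im])[:,:,::-1][:, :] if 0 else cv2.resize(np.vstack([b,im]),(450,600))[:,:,::-1])
for n in ['scene','side']:
  c=arm.get_calibration(n);print(n,np.round(-np.array(c['R']).T@c['t']))
  for th,z in [('open_box',0),('mouth',48),('lid',0),('key',21),('closed_box',0),('notch',10),('lipstick',0),('votive',0),('cream_jar',0),('perfume',0),('ring_dish',0),('hairbrush',0)]:
    for d in arm.spot_point(n,th)[:3]:
      print(th,round(d['score'],2),np.round(d['location']),np.round(onz(c,d['location'],z)))
E
```

```text
0.0 [6.49414557e+02 9.66632726e-02 2.04364687e+02] [-2.22038215e+00 -2.22033112e+00  1.72976053e-03] 1.001982522154148 18.8
scene [1117. -325.  901.]
open_box 0.92 [291. 219.] [628. -11.   0.]
open_box 0.61 [333. 280.] [820.   8.   0.]
mouth 0.96 [295. 210.] [636.  -8.  48.]
lid 0.86 [355. 155.] [499. 259.   0.]
key 0.86 [368. 152.] [520. 286.  21.]
closed_box 0.63 [172. 157.] [ 305. -241.    0.]
closed_box 0.62 [114. 207.] [ 419. -428.    0.]
closed_box 0.58 [191. 197.] [ 464. -232.   -0.]
notch 0.76 [175. 196.] [ 451. -271.   10.]
notch 0.63 [124. 190.] [ 383. -392.   10.]
notch 0.6 [189. 198.] [ 474. -238.   10.]
lipstick 0.68 [238. 178.] [451. -92.   0.]
lipstick 0.17 [368. 152.] [505. 298.   0.]
votive 0.94 [362. 216.] [692. 164.   0.]
cream_jar 0.51 [293. 162.] [456.  78.   0.]
perfume 0.61 [413. 225.] [764. 273.   0.]
ring_dish 0.89 [237. 269.] [ 708. -193.    0.]
hairbrush 0.63 [336. 279.] [821.  14.   0.]
side [ 386. -662.  569.]
open_box 0.65 [282. 185.] [630. -15.   0.]
mouth 0.75 [286. 169.] [638. -12.  48.]
lid 0.9 [211. 137.] [490. 258.   0.]
key 0.86 [218. 126.] [518. 279.  21.]
key 0.35 [212. 138.] [490. 215.  21.]
key 0.27 [218. 218.] [ 448. -112.   21.]
closed_box 0.87 [237. 267.] [ 464. -237.    0.]
closed_box 0.77 [238. 371.] [ 422. -429.    0.]
closed_box 0.62 [152. 283.] [ 299. -232.    0.]
notch 0.98 [229. 286.] [ 439. -281.   10.]
notch 0.85 [162. 262.] [ 322. -196.   10.]
notch 0.64 [340. 229.] [ 701. -202.   10.]
lipstick 0.63 [218. 218.] [452. -91.   0.]
votive 0.75 [283. 143.] [694. 171.   0.]
cream_jar 0.68 [211. 171.] [464.  87.   0.]
perfume 0.68 [295. 128.] [758. 245.   0.]
ring_dish 0.86 [343. 226.] [ 717. -185.    0.]
hairbrush 0.96 [346. 165.] [826.  25.   0.]
hairbrush 0.17 [237. 267.] [ 464. -237.    0.]
```

View pics/a.png

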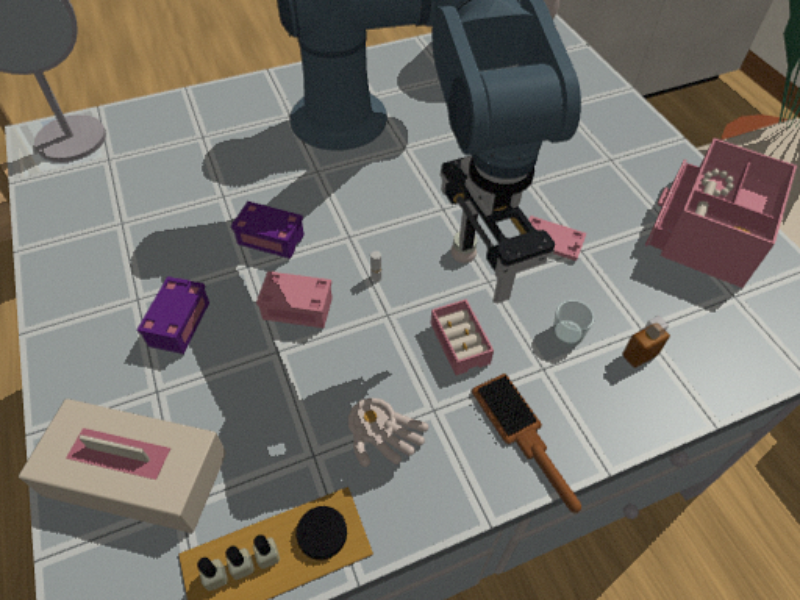

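View pics/b.png

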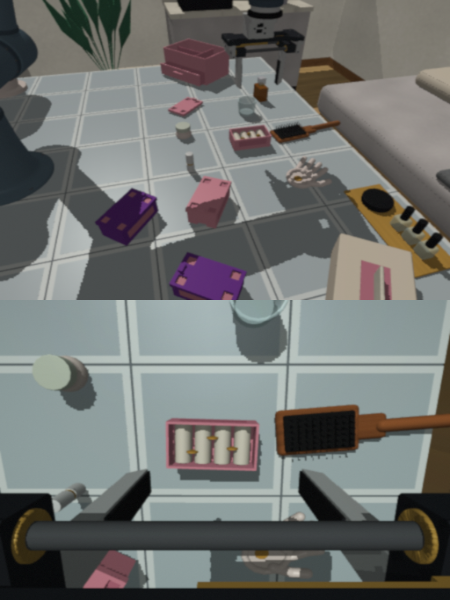

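```bash
cat >> h.py <<'E'
from scipy.optimize import minimize
DIM={'open_box':[(106,62,6,48)],'lid':[(110,66,5,15),(96,52,0,5)],'closed_box':[(110,66,48,58),(106,62,6,48)]}
def hullmask(c,kind,p,shape,z0=0):
    pts=[];cs,sn=np.cos(p[2]),np.sin(p[2])
    for L,W,a,b in DIM[kind]:
        for x in(-L/2,L/2):
            for y in(-W/2,W/2):
                for z in(a,b): pts.append(proj(c,[p[0]+cs*x-sn*y,p[1]+sn*x+cs*y,z0+z]))
    h=cv2.convexHull(np.array(pts,np.float32)*16).astype(np.int32)
    m=np.zeros(shape,np.uint8);cv2.fillConvexPoly(m,h,255,cv2.LINE_AA,4);return m
def pink(im):
    h=cv2.cvtColor(im,cv2.COLOR_RGB2HSV)
    m=(((h[...,0]>165)|(h[...,0]<4))&(h[...,1]>50)&(h[...,2]>60)).astype(np.uint8)*255
    return m
def fit(im,c,kind,p0,z0=0,f=None,yaws=None):
    m=pink(im)
    roi=cv2.dilate(hullmask(c,kind,p0,m.shape,z0),np.ones((41,41)))
    m=cv2.bitwise_and(m,roi);cs,_=cv2.findContours(m,cv2.RETR_EXTERNAL,cv2.CHAIN_APPROX_NONE)
    k=max(cs,key=cv2.contourArea);m=np.zeros_like(m)
    cv2.fillPoly(m,[k],255);A=m.astype(float)
    cost=lambda p:np.abs(A-hullmask(c,kind,p,m.shape,z0)).sum()/A.sum()
    best=None
    for y in (yaws if yaws is not None else p0[2]+np.linspace(-1.57,1.3,8)):
        r=minimize(cost,[p0[0],p0[1],y],method='Nelder-Mead',options=dict(initial_simplex=[[p0[0],p0[1],y],[p0[0]+15,p0[1],y],[p0[0],p0[1]+15,y],[p0[0],p0[1],y+.25]],xatol=.02,fatol=1e-5))
        if best is None or r.fun<best.fun: best=r
    if f:
        o=im[:,:,::-1].copy();e,_=cv2.findContours(hullmask(c,kind,best.x,m.shape,z0),cv2.RETR_LIST,cv2.CHAIN_APPROX_NONE)
        cv2.drawContours(o,e,-1,(0,255,0),1);cv2.drawContours(o,[k],-1,(255,0,0),1);cv2.imwrite('pics/'+f,o)
    return np.round(best.x,3),round(best.fun,3)
E
python3 - <<'E'
from h import *
c=arm.get_calibration('wrist');print(-np.array(c['R']).T@c['t'],np.round(np.array(c['R']),3).tolist())
im=snap('wrist');print(fit(im,c,'open_box',(635,-10,0),f='f1.png'))
for n in ['scene','side']:
  c=arm.get_calibration(n);im=snap(n)
  for k,p in [('open_box',(635,-10,0)),('lid',(497,258,0)),('closed_box',(464,-235,.5))]:
    print(n,k,fit(im,c,k,p,f=n+k+'.png'))
E
```

```text
[650.66724949  64.58707343 384.83811051] [[1.0, 0.0, 0.001], [-0.0, -0.974, 0.226], [0.001, -0.226, -0.974]]
(array([ 6.35733e+02, -9.91600e+00, -2.90000e-02]), np.float64(0.04))
scene open_box (array([ 6.34976e+02, -7.18200e+00, -7.30000e-02]), np.float64(0.092))
scene lid (array([493.354, 256.369,   0.742]), np.float64(0.757))
scene closed_box (array([ 468.533, -234.34 ,    1.035]), np.float64(0.093))
side open_box (array([634.439, -11.058,   3.057]), np.float64(0.125))
side lid (array([491.375, 251.72 ,  -2.312]), np.float64(0.174))
side closed_box (array([ 467.133, -236.792,    1.077]), np.float64(0.094))
```

Emit:
{"fn": "step_arm", "kwargs": {"travel": [[0.043,-0.026,0],[0.043,-0.026,0],[0.043,-0.026,0],[0.043,-0.026,0],[0.043,-0.026,0],[0.043,-0.026,0],[0,0,0],[0,0,0],[0,0,0],[0,0,0],[0,0,0],[0,0,0],[0,0,0]], "spin": [0,0,0,0,0,0,8.5,8.5,8.5,8.5,8.5,1.5,0], "jaw": [1,1,1,1,1,1,1,1,1,1,1,1,1]}}

```text
t: 2.8
tool_pos: [491.2, 262.9, 206.3]
ee_rot: [2.905, 1.195, 0.006]
wrist_force: [0.4, 0.2, 0.8]
width: 1.001
```

```bash
cat >> h.py <<'E'
from scipy.spatial.transform import Rotation as Rn
def rel(p,jawang):
    """tool-axis shift (m) to world xy(z) p and spin (deg) to bring tool y to world angle jawang mod pi"""
    s=arm.state();R=Rn.from_rotvec(s['ee_rot']).as_matrix()
    a=np.arctan2(R[1,1],R[0,1]);d=(a-jawang+np.pi/2)%np.pi-np.pi/2
    q=np.array(s['tool_pos']);P=np.array([p[0],p[1],p[2] if len(p)>2 else q[2]])
    print('t',s['t'],'tcp',np.round(q,1),'yang',round(np.degrees(a),2),'w',round(s['width'],3),'F',np.round(s['wrist_force'],1),'j',np.round(s['joints'],2))
    print('tilt',np.round(R[:,2],4),'shift tool m',np.round(R.T@(P-q)/1000,4),'spin',round(np.degrees(d),2))
E
python3 - <<'E'
from h import *
c=arm.get_calibration('wrist');im=snap('wrist')
r,e=fit(im,c,'lid',(495,257,.8),f='lid1.png');print(r,e)
for d in arm.spot_point('wrist','key')[:2]+arm.spot_point('wrist','lid')[:2]: print(d,onz(c,d['location'],21))
rel(r,r[2]-np.pi/2)
E
```

```text
[492.858 251.489   0.766] 0.041
{'location': [261.3, 138.2], 'score': 0.92} [524.79107979 284.97281833  21.        ]
{'location': [264.4, 177.4], 'score': 0.98} [497.12741699 252.58101062  21.        ]
t 2.95 tcp [491.3 262.8 206.3] yang -45.27 w 1.001 F [-0.9  0.5 -0.5] j [0.29 0.03 1.8  0.   1.31 1.08]
tilt [ 0.0038  0.0013 -1.    ] shift tool m [-0.0076  0.0088  0.2055] spin 0.84
```

View pics/lid1.png

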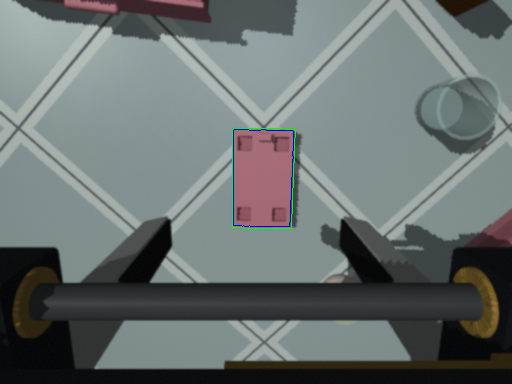

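Emit:
{"fn": "step_arm", "kwargs": {"travel": [[-0.0076,0.0088,0.04],[0,0,0.045],[0,0,0.045],[0,0,0.03]], "spin": [0.8,0,0,0], "jaw": [1,1,1,1]}}

```text
t: 3.35
tool_pos: [499.8, 253.0, 49.3]
ee_rot: [2.91, 1.177, 0.034]
wrist_force: [-0.0, -1.0, -1.1]
width: 0.998
```

Run:
```python
from h import *
c=arm.get_calibration('wrist');im=snap('wrist')
r,e=fit(im,c,'lid',(493,251.5,.766),f='lid2.png',yaws=[.766]);print(r,e)
rel((r[0],r[1],4),r[2]-np.pi/2)
```

```text
[492.599 251.582   0.76 ] 0.144
t 3.4 tcp [496.6 252.   44.8] yang -45.97 w 1.002 F [-1.9 -0.8 -2.4] j [0.27 0.23 1.9  0.   1.   1.07]
tilt [ 0.0132  0.0039 -0.9999] shift tool m [-0.0037 -0.0028  0.0407] spin 0.48
```

Emit:
{"fn": "step_arm", "kwargs": {"travel": [[-0.002,-0.002,0],[0,0,0.02],[0,0,0.012],[0,0,0]], "spin": [0.5,0,0,0], "jaw": [1,1,1,1]}}

```text
t: 3.8
tool_pos: [496.1, 252.9, 15.4]
ee_rot: [2.916, 1.164, 0.027]
wrist_force: [0.2, -0.1, -0.2]
width: 1.0
```

Run:
```python
from h import *
rel((492.7,251.5,4),.764-np.pi/2)
```

```text
t 3.8 tcp [496.1 252.9  15.4] yang -46.49 w 1.0 F [ 0.2 -0.1 -0.2] j [0.27 0.27 1.91 0.   0.94 1.08]
tilt [ 0.0168  0.0049 -0.9998] shift tool m [-0.0036 -0.0014  0.0113] spin -0.26
```

Emit:
{"fn": "step_arm", "kwargs": {"travel": [[-0.0035,-0.001,0.006],[0,0,0.005],[0,0,0],[0,0,0]], "spin": [-0.2,0,0,0], "jaw": [1,1,1,1]}}

```text
t: 4.2
tool_pos: [495.8, 252.1, 7.7]
ee_rot: [2.913, 1.169, 0.038]
wrist_force: [0.2, 0.1, 0.1]
width: 0.997
```

Emit:
{"fn": "step_arm", "kwargs": {"travel": [[0,0,0],[0,0,0],[0,0,0],[0,0,0],[0,0,0],[0,0,0],[0,0,0],[0,0,0]], "spin": [0,0,0,0,0,0,0,0], "jaw": [0.2,-1,-1,-1,-1,-1,-1,-1], "force": 15}}

```text
t: 5.0
tool_pos: [496.4, 252.3, 8.7]
ee_rot: [2.913, 1.169, 0.04]
wrist_force: [-0.6, -0.2, -0.0]
width: 0.7
```

Run:
```python
from h import *
rel((492.7,251.5,4),.764-np.pi/2)
```

```text
t 5.0 tcp [496.4 252.3   8.7] yang -46.26 w 0.7 F [-0.6 -0.2 -0. ] j [0.27 0.28 1.92 0.   0.92 1.07]
tilt [ 0.0248  0.0072 -0.9997] shift tool m [-0.0034 -0.002   0.0046] spin -0.04
```

Emit:
{"fn": "step_arm", "kwargs": {"travel": [[0,0,-0.01],[0,0,-0.02],[0,0,-0.03],[0,0,-0.03],[0,0,-0.03],[0,0,-0.01],[0,0,0],[0,0,0]], "spin": [0,0,0,0,0,0,0,0], "jaw": [-1,-1,-1,-1,-1,-1,-1,-1]}}

```text
t: 5.8
tool_pos: [491.5, 250.8, 144.2]
ee_rot: [2.913, 1.169, 0.036]
wrist_force: [-0.6, -0.3, -0.4]
width: 0.7
```

Run:
```python
from h import *
rel((492.7,251.5,4),.764-np.pi/2)
c=arm.get_calibration('wrist');im=snap('wrist','l3.png')
r,e=fit(im,c,'lid',(493,251.5,.766),z0=arm.state()['tool_pos'][2]-8,f='lid3.png',yaws=[.766]);print(r,e)
```

```text
t 5.8 tcp [491.5 250.8 144.2] yang -46.26 w 0.7 F [-0.6 -0.3 -0.4] j [0.27 0.07 1.88 0.   1.18 1.07]
tilt [ 0.022   0.0063 -0.9997] shift tool m [-0.0015 -0.0011  0.1402] spin -0.04
[490.056 247.81    0.77 ] 0.356
```

View pics/lid3.png

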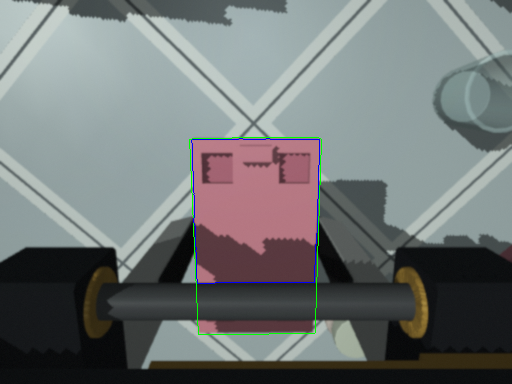

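Run:
```python
import cv2
a=cv2.imread('pics/f1.png')[110:250,160:330];cv2.imwrite('pics/f1c.png',cv2.resize(a,None,fx=4,fy=4,interpolation=cv2.INTER_NEAREST))
```

```text
(no output)
```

View pics/f1c.png

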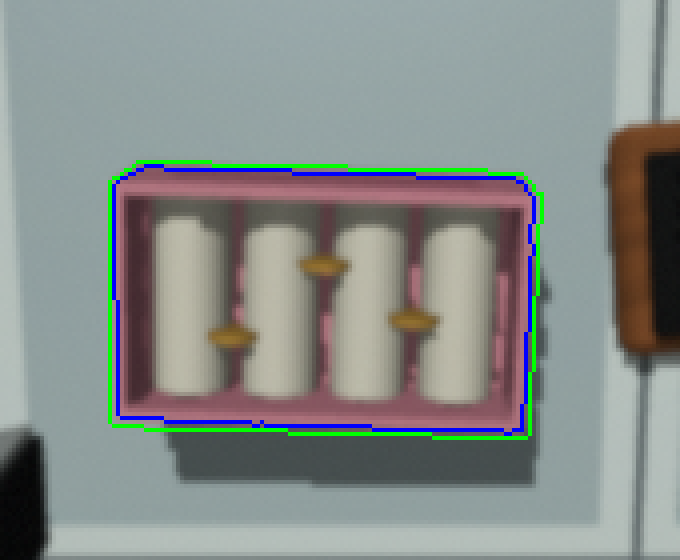

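Emit:
{"fn": "step_arm", "kwargs": {"travel": [[0,0,0],[0,0,0],[0,0,0],[0,0,0],[0,0,0],[0,0,0],[0,0,0]], "spin": [8,8,8,8,8,4,0], "jaw": [-1,-1,-1,-1,-1,-1,-1]}}

```text
t: 6.55
tool_pos: [483.6, 248.4, 129.6]
ee_rot: [3.141, -0.057, -0.003]
wrist_force: [0.0, 0.3, -0.5]
width: 0.7
```

Run:
```python
from h import *
rel((638.9,-10),-.033-np.pi/2)
```

```text
t 6.55 tcp [483.6 248.4 129.6] yang -92.09 w 0.7 F [ 0.   0.3 -0.5] j [0.27 0.08 1.89 0.   1.17 1.87]
tilt [-2.1e-03 -2.0e-04 -1.0e+00] shift tool m [ 0.1647  0.2526 -0.0003] spin -0.2
```

Emit:
{"fn": "step_arm", "kwargs": {"travel": [[0.01,0.015,0],[0.021,0.032,0],[0.023,0.035,0],[0.023,0.035,0],[0.023,0.035,0],[0.023,0.035,0],[0.02,0.03,0],[0.01,0.015,0],[0,0,0],[0,0,0]], "spin": [0,0,0,0,0,0,0,0,0,0], "jaw": [-1,-1,-1,-1,-1,-1,-1,-1,-1,-1]}}

```text
t: 7.55
tool_pos: [627.1, 4.8, 114.5]
ee_rot: [-3.14, 0.027, 0.038]
wrist_force: [0.2, 0.1, -0.2]
width: 0.701
```

Run:
```python
from h import *
rel((638.9,-10,75),-.033-np.pi/2)
```

```text
t 7.55 tcp [627.1   4.8 114.5] yang -90.97 w 0.701 F [ 0.2  0.1 -0.2] j [-0.17  0.3   1.67 -0.    1.2   1.42]
tilt [-0.024   0.0012 -0.9997] shift tool m [0.013  0.0146 0.0392] spin 0.92
```

Emit:
{"fn": "step_arm", "kwargs": {"travel": [[0.006,0.007,0.006],[0.004,0.004,0.006],[0.002,0.002,0.006],[0,0,0.006],[0,0,0.004],[0,0,0],[0,0,0]], "spin": [0.4,0.3,0.2,0,0,0,0], "jaw": [-1,-1,-1,-1,-1,-1,-1]}}

```text
t: 8.25
tool_pos: [636.1, -3.9, 82.2]
ee_rot: [-3.139, 0.042, 0.044]
wrist_force: [-0.6, 0.0, -1.1]
width: 0.702
```

Run:
```python
from h import *
rel((638.9,-10,75),-.033-np.pi/2)
```

```text
t 8.25 tcp [636.1  -3.9  82.2] yang -91.54 w 0.702 F [-0.6  0.  -1.1] j [-0.18  0.36  1.65 -0.    1.15  1.42]
tilt [-0.0277  0.0025 -0.9996] shift tool m [0.0032 0.0061 0.0071] spin 0.35
```

Emit:
{"fn": "step_arm", "kwargs": {"travel": [[0,0,-0.02],[-0.04,0,0],[0,0,0],[0,0,0]], "spin": [0,0,0,0], "jaw": [-1,-1,-1,-1]}}

```text
t: 8.65
tool_pos: [593.8, -2.2, 102.9]
ee_rot: [-3.138, 0.042, 0.048]
wrist_force: [0.3, -0.6, -0.0]
width: 0.702
```

Run:
```python
from h import *
rel((638.9,-10,75),-.033-np.pi/2)
```

```text
t 8.65 tcp [593.8  -2.2 102.9] yang -91.52 w 0.702 F [ 0.3 -0.6 -0. ] j [-0.19  0.25  1.75 -0.    1.17  1.41]
tilt [-0.0305  0.0031 -0.9995] shift tool m [0.0462 0.0067 0.0265] spin 0.37
```

Emit:
{"fn": "step_arm", "kwargs": {"travel": [[0.01,0.002,0],[0.01,0.002,0],[0.01,0.002,0],[0.01,0.001,0],[0,0,0],[0,0,0]], "spin": [0,0,0,0,0,0], "jaw": [-1,-1,-1,-1,-1,-1]}}

```text
t: 9.25
tool_pos: [643.3, -12.4, 103.6]
ee_rot: [-3.14, 0.042, 0.037]
wrist_force: [-0.8, -0.8, -0.4]
width: 0.698
```

Run:
```python
from h import *
rel((638.9,-10,75),-.033-np.pi/2)
```

```text
t 9.25 tcp [643.3 -12.4 103.6] yang -91.54 w 0.698 F [-0.8 -0.8 -0.4] j [-0.19  0.35  1.63 -0.    1.19  1.4 ]
tilt [-0.0235  0.0017 -0.9997] shift tool m [-0.0038 -0.0022  0.0287] spin 0.36
```

Emit:
{"fn": "step_arm", "kwargs": {"travel": [[-0.001,0,-0.01],[-0.001,0,-0.01],[-0.001,0,-0.01],[-0.001,0,-0.01],[0,0,-0.01],[0,0,-0.01],[0,0,-0.01],[0,0,-0.01],[0,0,0],[0,0,0]], "spin": [0.3,0,0,0,0,0,0,0,0,0], "jaw": [-1,-1,-1,-1,-1,-1,-1,-1,-1,-1]}}

```text
t: 10.25
tool_pos: [641.7, -12.4, 193.6]
ee_rot: [-3.14, 0.051, 0.031]
wrist_force: [0.9, 0.6, -0.4]
width: 0.698
```

Run:
```python
from h import *
rel((638.9,-10,75),-.033-np.pi/2)
```

```text
t 10.25 tcp [641.7 -12.4 193.6] yang -91.85 w 0.698 F [ 0.9  0.6 -0.4] j [-0.19  0.25  1.58 -0.    1.34  1.41]
tilt [-0.0195  0.001  -0.9998] shift tool m [-0.0005 -0.0022  0.1186] spin 0.04
```

Emit:
{"fn": "step_arm", "kwargs": {"travel": [[0,0,0.04],[0,0,0.04],[0,0,0.01],[0,0,0],[0,0,0]], "spin": [0,0,0,0,0], "jaw": [-1,-1,-1,-1,-1]}}

```text
t: 10.75
tool_pos: [641.0, -12.5, 102.5]
ee_rot: [-3.141, 0.051, 0.028]
wrist_force: [0.1, 0.4, -0.4]
width: 0.701
```

Run:
```python
from h import *
rel((638.9,-10,75),-.033-np.pi/2)
```

```text
t 10.75 tcp [641.  -12.5 102.5] yang -91.85 w 0.701 F [ 0.1  0.4 -0.4] j [-0.19  0.34  1.64 -0.    1.18  1.41]
tilt [-1.760e-02  6.000e-04 -9.998e-01] shift tool m [-0.0017 -0.0024  0.0275] spin 0.04
```

Emit:
{"fn": "step_arm", "kwargs": {"travel": [[-0.0015,-0.0023,0.015],[0,0,0.012],[0,0,0.004],[0,0,0],[0,0,0]], "spin": [0,0,0,0,0], "jaw": [-1,-1,-1,-1,-1]}}

```text
t: 11.25
tool_pos: [641.8, -10.3, 73.5]
ee_rot: [3.14, -0.05, -0.017]
wrist_force: [-0.1, 0.5, 0.3]
width: 0.703
```

Run:
```python
from h import *
rel((638.9,-10,52),-.033-np.pi/2)
s=snap('side');w=snap('scene')
c=cv2.resize(s[130:220,220:340],None,fx=5,fy=5,interpolation=cv2.INTER_CUBIC)[:, :]
d=cv2.resize(w[160:260,220:340],None,fx=5,fy=5,interpolation=cv2.INTER_CUBIC)
cv2.imwrite('pics/p5.png',cv2.resize(np.vstack([c,d[:450]]),(400,600))[:,:,::-1])
```

```text
t 11.25 tcp [641.8 -10.3  73.5] yang -91.84 w 0.703 F [-0.1  0.5  0.3] j [-0.19  0.38  1.65 -0.    1.12  1.41]
tilt [-1.060e-02 -7.000e-04 -9.999e-01] shift tool m [-0.0027 -0.0002  0.0215] spin 0.05
```

View pics/p5.png

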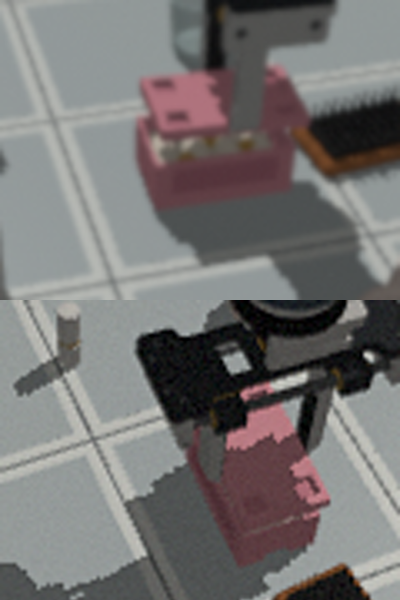

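Emit:
{"fn": "step_arm", "kwargs": {"travel": [[-0.0025,0,0.008],[0,0,0.005],[0,0,0.002],[0,0,0],[0,0,0]], "spin": [0,0,0,0,0], "jaw": [-1,-1,-1,-1,-1]}}

```text
t: 11.85
tool_pos: [639.4, -10.4, 58.0]
ee_rot: [3.14, -0.051, -0.015]
wrist_force: [-0.7, 0.1, -1.0]
width: 0.697
```

Run:
```python
from h import *
rel((638.9,-10,52),-.033-np.pi/2)
```

```text
t 11.85 tcp [639.4 -10.4  58. ] yang -91.84 w 0.697 F [-0.7  0.1 -1. ] j [-0.19  0.39  1.67 -0.    1.09  1.41]
tilt [-9.4e-03 -9.0e-04 -1.0e+00] shift tool m [-0.0004 -0.0004  0.006 ] spin 0.05
```

Emit:
{"fn": "step_arm", "kwargs": {"travel": [[-0.0005,0,0.002],[0,0,0.002],[0,0,0.001],[0,0,0],[0,0,0]], "spin": [0,0,0,0,0], "jaw": [-1,-1,-1,-1,-1]}}

```text
t: 12.35
tool_pos: [639.2, -10.5, 53.1]
ee_rot: [3.14, -0.051, -0.013]
wrist_force: [-1.4, 0.3, 0.2]
width: 0.692
```

Emit:
{"fn": "step_arm", "kwargs": {"travel": [[0,0,0.001],[0,0,0],[0,0,0]], "spin": [0,0,0], "jaw": [-1,-1,-1]}}

```text
t: 12.65
tool_pos: [639.5, -10.6, 52.7]
ee_rot: [3.14, -0.051, -0.013]
wrist_force: [0.3, -0.7, 0.4]
width: 0.7
```

Run:
```python
from h import *
rel((638.9,-10,52),-.033-np.pi/2)
s=snap('side')
c=cv2.resize(s[130:220,240:340],None,fx=6,fy=6,interpolation=cv2.INTER_CUBIC)
cv2.imwrite('pics/p6.png',c[:,:,::-1])
```

```text
t 12.65 tcp [639.5 -10.6  52.7] yang -91.84 w 0.7 F [ 0.3 -0.7  0.4] j [-0.19  0.4   1.67 -0.    1.08  1.41]
tilt [-0.008  -0.0014 -1.    ] shift tool m [-0.0006 -0.0006  0.0007] spin 0.05
```

View pics/p6.png

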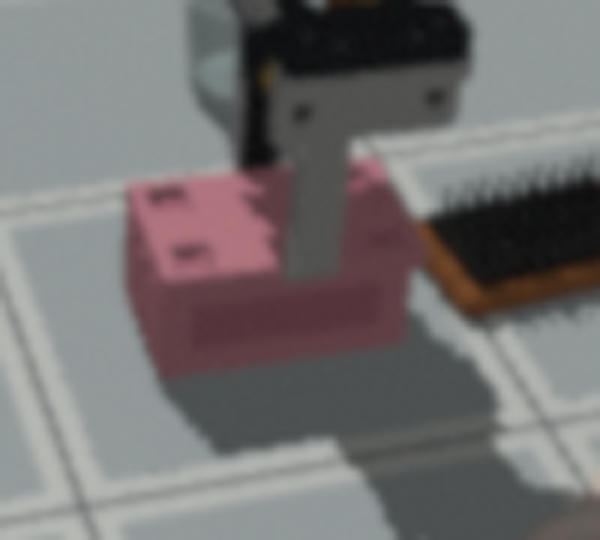

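Emit:
{"fn": "step_arm", "kwargs": {"travel": [[0,0,0.001],[0,0,0.001],[0,0,0.001],[0,0,0]], "spin": [0,0,0,0], "jaw": [-1,-1,-1,-1]}}

```text
t: 13.1
tool_pos: [639.6, -10.8, 51.7]
ee_rot: [3.139, -0.05, -0.014]
wrist_force: [-1.9, -0.2, 1.0]
width: 0.699
```

Emit:
{"fn": "step_arm", "kwargs": {"travel": [[0,0,0.0015],[0,0,0.0015],[0,0,0.0015],[0,0,0]], "spin": [0,0,0,0], "jaw": [-1,-1,-1,-1]}}

```text
t: 13.5
tool_pos: [639.7, -10.8, 51.7]
ee_rot: [3.138, -0.049, -0.017]
wrist_force: [-2.0, 0.2, 1.9]
width: 0.701
```

Emit:
{"fn": "step_arm", "kwargs": {"travel": [[0,0,0],[0,0,0],[0,0,0],[0,0,0],[0,0,0],[0,0,-0.01],[0,0,-0.02],[0,0,-0.03],[0,0,-0.04],[0,0,-0.04],[0,0,-0.02],[0,0,0],[0,0,0]], "spin": [0,0,0,0,0,0,0,0,0,0,0,0,0], "jaw": [0.5,0.7,1,1,1,1,1,1,1,1,1,1,1]}}

```text
t: 14.8
tool_pos: [641.2, -10.3, 219.2]
ee_rot: [3.139, -0.049, -0.014]
wrist_force: [-0.1, 0.1, -0.0]
width: 1.0
```

Run:
```python
from h import *
rel((638.9,-10,52),-.033-np.pi/2)
DIM['st']=[(110,66,48,58),(106,62,6,48)]
c=arm.get_calibration('wrist');im=snap('wrist','w7r.png')
print(fit(im,c,'st',(636,-10,-.03),f='w7.png',yaws=[-.03]))
for k in ['lid','key','closed_box','notch']:
  for d in arm.spot_point('wrist',k)[:2]: print(k,d,onz(c,d['location'],64 if k=='key' else 10))
for n in ['scene','side']:
  cc=arm.get_calibration(n);print(fit(snap(n),cc,'st',(636,-10,-.03),yaws=[-.03],f=n+'st.png'))
```

```text
t 14.8 tcp [641.2 -10.3 219.2] yang -91.79 w 1.0 F [-0.1  0.1 -0. ] j [-0.19  0.22  1.56 -0.    1.37  1.41]
tilt [-0.0091 -0.0021 -1.    ] shift tool m [-0.0008 -0.0006  0.1672] spin 0.1
(array([ 6.37044e+02, -1.12410e+01, -3.10000e-02]), np.float64(0.039))
lid {'location': [254.9, 178.3], 'score': 0.63} [630.68343169 -10.5491636   10.        ]
key {'location': [254.4, 136.7], 'score': 0.95} [682.85114506 -11.62204609  64.        ]
closed_box {'location': [429.5, 290.8], 'score': 0.59} [ 478.41198233 -227.19777003   10.        ]
closed_box {'location': [8.5, 65.6], 'score': 0.25} [762.89135289 251.13665779  10.        ]
(array([ 6.35335e+02, -7.66100e+00, -9.90000e-02]), np.float64(0.121))
(array([ 6.34863e+02, -1.07690e+01, -8.10000e-02]), np.float64(0.112))
```

View pics/w7.png

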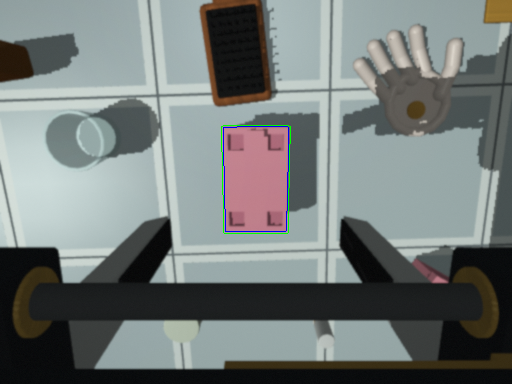

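Emit:
{"fn": "step_arm", "kwargs": {"travel": [[0,0,0],[0,0,0],[0,0,0],[0,0,0],[0,0,0],[0,0,0],[0,0,0],[0,0,0],[-0.04,-0.005,0],[-0.04,-0.005,0],[-0.04,-0.005,0],[-0.04,-0.005,0],[-0.04,-0.005,0],[-0.04,-0.005,0],[-0.04,-0.005,0],[0,0,0],[0,0,0],[0,0,0]], "spin": [-8,-8,-8,-8,-8,-8,-8,-4,0,0,0,0,0,0,0,0,0,0], "jaw": [1,1,1,1,1,1,1,1,1,1,1,1,1,1,1,1,1,1]}}

```text
t: 16.95
tool_pos: [463.6, -242.9, 208.7]
ee_rot: [-2.692, -1.583, 0.036]
wrist_force: [-0.4, -0.5, 0.1]
width: 1.001
```

Run:
```python
from h import *
c=arm.get_calibration('wrist');im=snap('wrist','w8r.png')
r,e=fit(im,c,'closed_box',(468,-236,1.06),f='w8.png',yaws=[1.06]);print(r,e)
for k in ['key','closed_box','notch']:
  for d in arm.spot_point('wrist',k)[:2]: print(k,d,onz(c,d['location'],64 if k=='key' else 10))
rel((r[0],r[1],34),r[2]-np.pi/2)
```

```text
[ 468.084 -236.967    1.019] 0.039
closed_box {'location': [136.4, 224.9], 'score': 0.83} [ 304.21203553 -230.75551608   10.        ]
closed_box {'location': [259.7, 162.1], 'score': 0.77} [ 468.4595086  -235.54328854   10.        ]
notch {'location': [138.0, 189.2], 'score': 0.57} [ 330.15201166 -195.39928835   10.        ]
t 17.15 tcp [ 464.  -242.6  208.9] yang -29.0 w 1.002 F [1.2 0.4 0.4] j [-0.69 -0.04  1.86 -0.02  1.35 -0.18]
tilt [-0.0291  0.0041 -0.9996] shift tool m [0.0088 0.0057 0.1747] spin 2.61
```

View pics/w8.png

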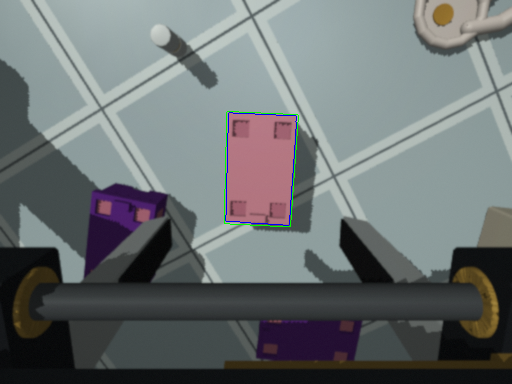

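Emit:
{"fn": "step_arm", "kwargs": {"travel": [[0.0088,0.0057,0],[0,0,0],[0,0,0.04],[0,0,0.04],[0,0,0.03],[0,0,0],[0,0,0]], "spin": [2.6,0,0,0,0,0,0], "jaw": [1,1,1,1,1,1,1]}}

```text
t: 17.85
tool_pos: [473.5, -235.8, 98.4]
ee_rot: [-2.723, -1.541, 0.034]
wrist_force: [0.0, -0.3, 1.4]
width: 1.002
```

Run:
```python
from h import *
c=arm.get_calibration('wrist');im=snap('wrist','w9r.png')
r,e=fit(im,c,'closed_box',(468,-237,1.02),f='w9.png',yaws=[1.02]);print(r,e)
rel((468.1,-237,36),1.019-np.pi/2)
```

```text
[ 467.983 -236.888    1.015] 0.065
t 17.9 tcp [ 473.3 -235.7   98.4] yang -30.99 w 1.003 F [ 0.5 -0.4 -0.9] j [-0.67  0.1   1.93 -0.02  1.13 -0.12]
tilt [-0.0253  0.     -0.9997] shift tool m [-0.003  -0.0025  0.0625] spin 0.62
```

Emit:
{"fn": "step_arm", "kwargs": {"travel": [[-0.003,-0.0025,0.02],[0,0,0.02],[0,0,0.015],[0,0,0],[0,0,0]], "spin": [0.6,0,0,0,0], "jaw": [1,1,1,1,1]}}

```text
t: 18.4
tool_pos: [474.5, -241.6, 51.6]
ee_rot: [2.738, 1.534, -0.025]
wrist_force: [-0.3, -0.1, -0.2]
width: 0.997
```

Run:
```python
from h import *
rel((468.1,-237,36),1.017-np.pi/2)
```

```text
t 18.4 tcp [ 474.5 -241.6   51.6] yang -31.48 w 0.997 F [-0.3 -0.1 -0.2] j [-0.68  0.17  1.95 -0.02  1.02 -0.12]
tilt [-0.0121 -0.0107 -0.9999] shift tool m [ 0.0008 -0.0078  0.0156] spin 0.25
```

Emit:
{"fn": "step_arm", "kwargs": {"travel": [[0.0008,-0.004,0],[0,-0.004,0.005],[0,0,0.005],[0,0,0.004],[0,0,0],[0,0,0]], "spin": [0.2,0,0,0,0,0], "jaw": [1,1,1,1,1,1]}}

```text
t: 19.0
tool_pos: [469.2, -237.6, 39.5]
ee_rot: [2.736, 1.527, -0.022]
wrist_force: [-0.1, 0.8, 0.2]
width: 0.999
```

Run:
```python
from h import *
rel((468.1,-237,36),1.017-np.pi/2)
```

```text
t 19.0 tcp [ 469.2 -237.6   39.5] yang -31.66 w 0.999 F [-0.1  0.8  0.2] j [-0.68  0.18  1.97 -0.02  0.99 -0.11]
tilt [-0.0081 -0.0139 -0.9999] shift tool m [ 0.     -0.0012  0.0035] spin 0.07
```

Emit:
{"fn": "step_arm", "kwargs": {"travel": [[0,-0.001,0.003],[0,0,0.001],[0,0,0],[0,0,0],[0,0,0],[0,0,0],[0,0,0],[0,0,0],[0,0,0],[0,0,0]], "spin": [0,0,0,0,0,0,0,0,0,0], "jaw": [1,1,1,0.6,-1,-1,-1,-1,-1,-1], "force": 30}}

```text
t: 20.0
tool_pos: [468.1, -237.1, 35.4]
ee_rot: [2.737, 1.527, -0.022]
wrist_force: [0.2, 0.4, 0.5]
width: 0.7
```

Run:
```python
from h import *
rel((468.1,-237,36),1.017-np.pi/2)
```

```text
t 20.0 tcp [ 468.1 -237.1   35.4] yang -31.66 w 0.7 F [0.2 0.4 0.5] j [-0.68  0.18  1.98 -0.02  0.98 -0.11]
tilt [-0.0089 -0.0135 -0.9999] shift tool m [ 0.0001 -0.     -0.0006] spin 0.07
```

Emit:
{"fn": "step_arm", "kwargs": {"travel": [[0,0,-0.01],[0,0,-0.01],[0,0,-0.02],[0,0,-0.02],[0,0,-0.02],[0,0,-0.02],[0,0,-0.01],[0,0,0],[0,0,0]], "spin": [0,0,0,0,0,0,0,0,0], "jaw": [-1,-1,-1,-1,-1,-1,-1,-1,-1]}}

```text
t: 20.9
tool_pos: [466.8, -233.5, 150.4]
ee_rot: [2.741, 1.53, -0.025]
wrist_force: [0.9, 0.9, -3.3]
width: 0.698
```

Run:
```python
from h import *
rel((468.1,-237,36),1.017-np.pi/2)
c=arm.get_calibration('wrist');im=snap('wrist')
for dz in (-40,-36):
  print(fit(im,c,'closed_box',(468,-237,1.02),z0=arm.state()['tool_pos'][2]+dz,f='w10.png',yaws=[1.02]))
```

```text
t 20.9 tcp [ 466.8 -233.5  150.4] yang -31.66 w 0.698 F [ 0.9  0.9 -3.3] j [-0.67  0.01  1.93 -0.02  1.21 -0.11]
tilt [-0.0125 -0.0102 -0.9999] shift tool m [-0.0006  0.0035  0.1144] spin 0.07
(array([ 467.771, -234.198,    1.013]), np.float64(0.364))
(array([ 467.937, -234.036,    1.022]), np.float64(0.39))
```

View pics/w10.png

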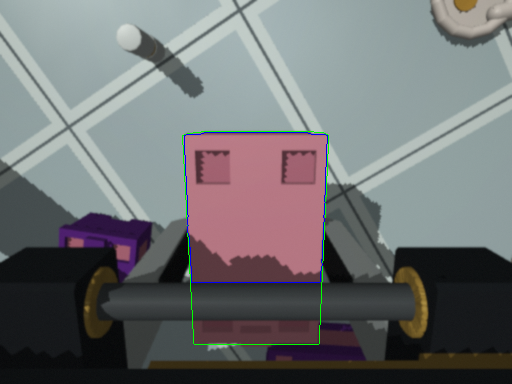

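Emit:
{"fn": "step_arm", "kwargs": {"travel": [[0,0,-0.005],[0,0,-0.005],[0,0,-0.005],[0,0,-0.005],[0,0,0],[0,0,0],[0,0,0],[0,0,0],[0,0,0],[0,0,0],[0,0,0],[0,0,0],[0,0,0],[0,0,0],[0,0,0],[0,0,0]], "spin": [-4,-8,-8,-8,-8,-8,-8,-8,-8,-8,-8,-8,-8,-8,-8,-4], "jaw": [-1,-1,-1,-1,-1,-1,-1,-1,-1,-1,-1,-1,-1,-1,-1,-1]}}

```text
t: 22.55
tool_pos: [455.8, -225.0, 147.1]
ee_rot: [0.091, -3.095, -0.028]
wrist_force: [0.4, -0.2, -3.3]
width: 0.702
```

Run:
```python
from h import *
rel((637,-11.2,130),np.pi/2-.031)
```

```text
t 22.55 tcp [ 455.8 -225.   147.1] yang 93.34 w 0.702 F [ 0.4 -0.2 -3.3] j [-0.67  0.01  1.93 -0.02  1.25 -2.3 ]
tilt [-0.0457  0.0165 -0.9988] shift tool m [-0.1941  0.2025  0.0123] spin 5.12
```

Emit:
{"fn": "step_arm", "kwargs": {"travel": [[-0.01,0.01,0],[-0.014,0.0145,0],[-0.014,0.0145,0],[-0.014,0.0145,0],[-0.014,0.0145,0],[-0.014,0.0145,0],[-0.014,0.0145,0],[-0.014,0.0145,0],[-0.014,0.0145,0],[-0.014,0.0145,0],[-0.014,0.0145,0],[-0.01,0.01,0],[-0.005,0.005,0],[0,0,0],[0,0,0]], "spin": [1,1,1,1,0.5,0.5,0,0,0,0,0,0,0,0,0], "jaw": [-1,-1,-1,-1,-1,-1,-1,-1,-1,-1,-1,-1,-1,-1,-1]}}

```text
t: 24.05
tool_pos: [617.7, -46.6, 119.3]
ee_rot: [-0.052, -3.062, -0.043]
wrist_force: [-0.4, 0.3, -2.8]
width: 0.697
```

Run:
```python
from h import *
rel((637,-11.2,130),np.pi/2-.031)
```

```text
t 24.05 tcp [617.7 -46.6 119.3] yang 88.01 w 0.697 F [-0.4  0.3 -2.8] j [-0.26  0.31  1.64  0.01  1.27 -1.8 ]
tilt [-0.0779  0.0296 -0.9965] shift tool m [-0.0172  0.0364 -0.0111] spin -0.21
```

Emit:
{"fn": "step_arm", "kwargs": {"travel": [[0,0,-0.01],[0,0.005,-0.01],[-0.003,0.006,-0.01],[-0.004,0.006,-0.01],[-0.004,0.006,0],[-0.004,0.006,0],[-0.002,0.004,0],[0,0,0],[0,0,0]], "spin": [0,0,0,0,0,0,0,0,0], "jaw": [-1,-1,-1,-1,-1,-1,-1,-1,-1]}}

```text
t: 24.95
tool_pos: [640.6, -13.8, 163.8]
ee_rot: [-0.054, -3.064, -0.043]
wrist_force: [0.6, 0.9, -3.4]
width: 0.701
```

Run:
```python
from h import *
rel((637,-11.2,130),np.pi/2-.031)
```

```text
t 24.95 tcp [640.6 -13.8 163.8] yang 87.93 w 0.701 F [ 0.6  0.9 -3.4] j [-0.2   0.31  1.56  0.01  1.35 -1.74]
tilt [-0.0759  0.029  -0.9967] shift tool m [0.0011 0.0016 0.034 ] spin -0.3
```

Emit:
{"fn": "step_arm", "kwargs": {"travel": [[0.045,0,0],[0.045,0,0],[0.045,0,0],[0,0,0],[0,0,0]], "spin": [0,0,0,0,0], "jaw": [-1,-1,-1,-1,-1]}}

```text
t: 25.45
tool_pos: [497.7, -9.0, 167.6]
ee_rot: [-0.055, -3.053, -0.045]
wrist_force: [0.5, 0.1, -2.7]
width: 0.698
```

Run:
```python
from h import *
rel((637,-11.2,130),np.pi/2-.031)
```

```text
t 25.45 tcp [497.7  -9.  167.6] yang 87.86 w 0.698 F [ 0.5  0.1 -2.7] j [-0.25 -0.02  1.92  0.01  1.33 -1.79]
tilt [-0.0874  0.0311 -0.9957] shift tool m [-0.1421  0.0019  0.0252] spin -0.37
```

Emit:
{"fn": "step_arm", "kwargs": {"travel": [[-0.01,0,0],[-0.01,0,0],[-0.01,0,0],[-0.01,0,0],[-0.01,0,0],[-0.01,0,0],[-0.01,0,0],[-0.01,0,0],[-0.01,0,0],[-0.01,0,0],[-0.01,0,0],[-0.01,0,0],[0,0,0],[0,0,0]], "spin": [0,0,0,0,0,0,0,0,0,0,0,0,0,0], "jaw": [-1,-1,-1,-1,-1,-1,-1,-1,-1,-1,-1,-1,-1,-1]}}

```text
t: 26.85
tool_pos: [632.8, -14.5, 155.5]
ee_rot: [-0.055, -3.054, -0.045]
wrist_force: [0.3, -0.4, -2.9]
width: 0.696
```

Run:
```python
from h import *
rel((637,-11.2,130),np.pi/2-.031)
```

```text
t 26.85 tcp [632.8 -14.5 155.5] yang 87.85 w 0.696 F [ 0.3 -0.4 -2.9] j [-0.21  0.31  1.58  0.01  1.35 -1.75]
tilt [-0.0858  0.0308 -0.9958] shift tool m [-0.0063  0.0028  0.0251] spin -0.37
```

Emit:
{"fn": "step_arm", "kwargs": {"travel": [[0,0,0.015],[0,0,0.012],[0,0,0.004],[0,0,0],[0,0,0]], "spin": [0,0,0,0,0], "jaw": [-1,-1,-1,-1,-1]}}

```text
t: 27.35
tool_pos: [627.8, -13.1, 120.5]
ee_rot: [-0.056, -3.051, -0.045]
wrist_force: [-0.3, -0.5, -3.0]
width: 0.695
```

Run:
```python
from h import *
rel((637,-11.2,130),np.pi/2-.031)
```

```text
t 27.35 tcp [627.8 -13.1 120.5] yang 87.84 w 0.695 F [-0.3 -0.5 -3. ] j [-0.21  0.34  1.61  0.01  1.29 -1.75]
tilt [-0.0891  0.0313 -0.9955] shift tool m [-0.0083  0.0026 -0.0102] spin -0.38
```

Emit:
{"fn": "step_arm", "kwargs": {"travel": [[0,0,-0.03],[0,0,0],[0,0,0]], "spin": [0,0,0], "jaw": [-1,-1,-1]}}

```text
t: 27.65
tool_pos: [629.8, -14.0, 150.0]
ee_rot: [-0.056, -3.05, -0.046]
wrist_force: [-0.8, 0.1, -3.8]
width: 0.7
```

Run:
```python
from h import *
rel((637,-11.2,130),np.pi/2-.031)
```

```text
t 27.65 tcp [629.8 -14.  150. ] yang 87.84 w 0.7 F [-0.8  0.1 -3.8] j [-0.21  0.31  1.59  0.01  1.34 -1.75]
tilt [-0.0903  0.0316 -0.9954] shift tool m [-0.0089  0.0025  0.0194] spin -0.39
```

Emit:
{"fn": "step_arm", "kwargs": {"travel": [[0,0,0],[0,0,0],[0,0,0],[0,0,0],[0,0,0]], "spin": [0,0,0,0,0], "jaw": [-1,-1,-1,-1,-1]}}

```text
t: 28.15
tool_pos: [628.3, -13.7, 146.8]
ee_rot: [-0.056, -3.046, -0.047]
wrist_force: [0.8, 0.1, -3.1]
width: 0.698
```

Run:
```python
from h import *
rel((637,-11.2,130),np.pi/2-.031)
```

```text
t 28.15 tcp [628.3 -13.7 146.8] yang 87.83 w 0.698 F [ 0.8  0.1 -3.1] j [-0.21  0.31  1.59  0.01  1.34 -1.75]
tilt [-0.0941  0.0324 -0.995 ] shift tool m [-0.0102  0.0023  0.016 ] spin -0.4
```

Emit:
{"fn": "step_arm", "kwargs": {"travel": [[0.004,-0.018,0],[0.004,-0.018,0],[0.004,-0.018,0],[0.004,-0.018,0],[0.004,-0.018,0],[0.003,-0.014,0],[0,0,0.02],[0,0,0.02],[0,0,0.005],[0,0,0]], "spin": [0,0,0,0,0,0,0,0,0,0], "jaw": [-1,-1,-1,-1,-1,-1,-1,-1,-1,-1]}}

```text
t: 29.15
tool_pos: [593.6, -130.7, 101.3]
ee_rot: [-0.066, -3.048, -0.043]
wrist_force: [0.0, -0.0, -3.3]
width: 0.695
```

Run:
```python
from h import *
rel((605,-122,36),np.pi/2-.031)
```

```text
t 29.15 tcp [ 593.6 -130.7  101.3] yang 87.46 w 0.695 F [ 0.  -0.  -3.3] j [-0.4   0.32  1.67 -0.01  1.25 -1.92]
tilt [-0.0919  0.03   -0.9953] shift tool m [-0.0171  0.0075  0.0642] spin -0.76
```

Emit:
{"fn": "step_arm", "kwargs": {"travel": [[0,0.002,0.012],[0,0.002,0.012],[0,0,0.01],[0,0,0.005],[0,0,0.002],[0,0,0.002]], "spin": [-0.7,0,0,0,0,0], "jaw": [-1,-1,-1,-1,-1,-1]}}

```text
t: 29.75
tool_pos: [591.0, -125.3, 57.2]
ee_rot: [-0.044, -3.052, -0.042]
wrist_force: [-0.7, 0.1, -2.8]
width: 0.7
```

Emit:
{"fn": "step_arm", "kwargs": {"travel": [[0,0,0.002],[0,0,0.002],[0,0,0.002]], "spin": [0,0,0], "jaw": [-1,-1,-1]}}

```text
t: 30.05
tool_pos: [591.1, -125.3, 51.5]
ee_rot: [-0.044, -3.053, -0.041]
wrist_force: [-0.4, 0.3, -3.7]
width: 0.699
```

Emit:
{"fn": "step_arm", "kwargs": {"travel": [[0,0,0.003],[0,0,0.003],[0,0,0.002],[0,0,0.001]], "spin": [0,0,0,0], "jaw": [-1,-1,-1,-1]}}

```text
t: 30.45
tool_pos: [590.5, -125.2, 42.1]
ee_rot: [-0.044, -3.054, -0.041]
wrist_force: [-0.5, 0.8, -3.7]
width: 0.701
```

Emit:
{"fn": "step_arm", "kwargs": {"travel": [[0,0,0.002],[0,0,0.002],[0,0,0.002]], "spin": [0,0,0], "jaw": [-1,-1,-1]}}

```text
t: 30.75
tool_pos: [589.9, -125.2, 38.3]
ee_rot: [-0.044, -3.051, -0.041]
wrist_force: [-7.6, 2.2, 13.9]
width: 0.701
```

Emit:
{"fn": "step_arm", "kwargs": {"travel": [[0,0,0],[0,0,0],[0,0,0.001]], "spin": [0,0,0], "jaw": [-1,-1,-1], "force": 3}}

```text
t: 31.05
tool_pos: [590.2, -125.3, 37.9]
ee_rot: [-0.043, -3.053, -0.04]
wrist_force: [-2.4, 0.8, 1.1]
width: 0.7
```

Emit:
{"fn": "step_arm", "kwargs": {"travel": [[0,0,0],[0,0,0],[0,0,0],[0,0,0]], "spin": [0,0,0,0], "jaw": [0.6,1,1,1]}}

```text
t: 31.45
tool_pos: [591.5, -125.8, 38.9]
ee_rot: [-0.044, -3.055, -0.039]
wrist_force: [-0.2, -0.4, -0.4]
width: 0.99
```

Run:
```python
from h import *
c=arm.get_calibration('wrist');im=snap('wrist')
print(fit(im,c,'closed_box',(590,-125,-.03),f='w11.png',yaws=[-.03]))
for n in ['side','scene']: print(fit(snap(n),arm.get_calibration(n),'closed_box',(590,-125,-.03),yaws=[-.03],f=n+'q.png'))
rel((590,-125,36),np.pi/2-.031)
```

```text
(array([ 5.88860e+02, -1.24832e+02, -3.50000e-02]), np.float64(0.355))
(array([ 5.86354e+02, -1.25999e+02, -1.52000e-01]), np.float64(0.546))
(array([ 5.89840e+02, -1.22201e+02, -1.08000e-01]), np.float64(0.451))
t 31.6 tcp [ 591.3 -125.7   38.8] yang 88.31 w 0.999 F [0.3 0.9 0.1] j [-0.39  0.39  1.7  -0.01  1.13 -1.93]
tilt [-0.0855  0.0266 -0.996 ] shift tool m [0.0011 0.0006 0.0029] spin 0.09
```

View pics/w11.png

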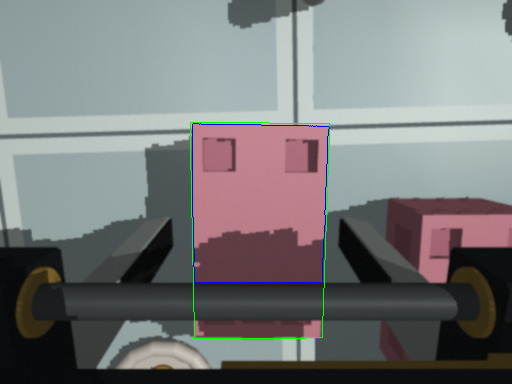

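Emit:
{"fn": "step_arm", "kwargs": {"travel": [[0,0,0.001],[0,0,0],[0,0,0],[0,0,0],[0,0,0],[0,0,0],[0,0,0]], "spin": [0,0,0,0,0,0,0], "jaw": [0.6,-1,-1,-1,-1,-1,-1], "force": 30}}

```text
t: 32.3
tool_pos: [591.3, -125.1, 37.9]
ee_rot: [-0.044, -3.055, -0.04]
wrist_force: [0.4, 0.9, 0.0]
width: 0.699
```

Run:
```python
from h import *
rel((590,-125,36),np.pi/2-.031)
```

```text
t 32.3 tcp [ 591.3 -125.1   37.9] yang 88.3 w 0.699 F [0.4 0.9 0. ] j [-0.39  0.4   1.7  -0.01  1.13 -1.93]
tilt [-0.0856  0.0276 -0.9959] shift tool m [0.0011 0.0001 0.002 ] spin 0.08
```

Emit:
{"fn": "step_arm", "kwargs": {"travel": [[0,0,-0.01],[0,0,-0.012],[0,0,-0.014],[0,0,-0.014],[0,0,-0.014],[0,0,-0.012],[-0.004,0.008,-0.01],[-0.004,0.01,0],[-0.004,0.01,0],[-0.004,0.01,0],[-0.004,0.01,0],[-0.004,0.01,0],[-0.004,0.01,0],[-0.004,0.01,0],[-0.003,0.008,0],[-0.002,0.006,0],[-0.001,0.003,0],[0,0,0]], "spin": [0,0,0,0,0,0,0,0,0,0,0,0,0,0,0,0,0,0], "jaw": [-1,-1,-1,-1,-1,-1,-1,-1,-1,-1,-1,-1,-1,-1,-1,-1,-1,-1]}}

```text
t: 34.1
tool_pos: [641.6, -23.3, 126.7]
ee_rot: [-0.041, -3.05, -0.042]
wrist_force: [-0.4, 0.2, -2.9]
width: 0.7
```

Run:
```python
from h import *
rel((639.4,-11.2,110),np.pi/2-.031)
```

```text
t 34.1 tcp [641.6 -23.3 126.7] yang 88.41 w 0.7 F [-0.4  0.2 -2.9] j [-0.22  0.36  1.57  0.01  1.31 -1.76]
tilt [-0.0907  0.0289 -0.9955] shift tool m [0.0009 0.0116 0.0172] spin 0.18
```

Emit:
{"fn": "step_arm", "kwargs": {"travel": [[0,0.006,0],[0,0.004,0.003],[0,0.001,0.006],[0,0,0.005],[0,0,0.002]], "spin": [0.1,0,0,0,0], "jaw": [-1,-1,-1,-1,-1]}}

```text
t: 34.6
tool_pos: [640.2, -11.9, 110.1]
ee_rot: [-0.046, -3.05, -0.042]
wrist_force: [-0.8, -0.2, -2.8]
width: 0.697
```

Run:
```python
from h import *
rel((639.4,-11.2,91),np.pi/2-.031)
c=arm.get_calibration('wrist');im=snap('wrist','w12r.png');s=arm.state()
r=fit(im,c,'closed_box',(637,-11,-.03),z0=s['tool_pos'][2]-37.9,f='w12.png',yaws=[-.03]);print(r)
cv2.imwrite('pics/s12.png',cv2.resize(snap('side')[120:210,240:340],None,fx=6,fy=6,interpolation=cv2.INTER_CUBIC)[:,:,::-1])
```

```text
t 34.6 tcp [640.2 -11.9 110.1] yang 88.22 w 0.697 F [-0.8 -0.2 -2.8] j [-0.2   0.38  1.58  0.01  1.28 -1.74]
tilt [-0.0904  0.0286 -0.9955] shift tool m [-0.0009  0.0002  0.0191] spin -0.0
(array([ 6.37765e+02, -1.27120e+01, -4.50000e-02]), np.float64(0.36))
```

View pics/s12.png

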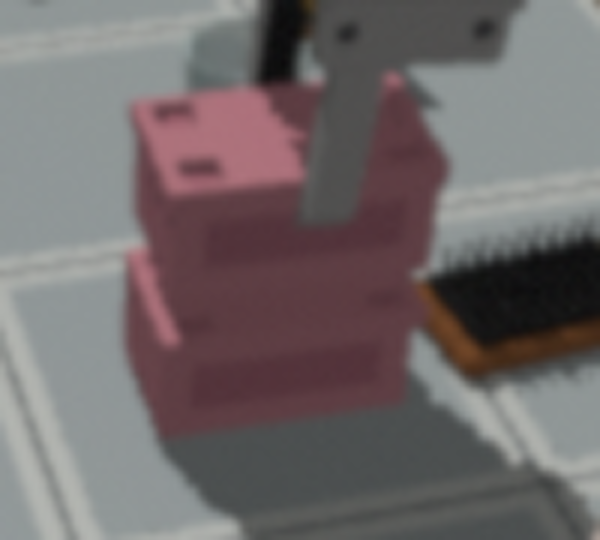

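Emit:
{"fn": "step_arm", "kwargs": {"travel": [[-0.001,0.001,0.005],[0,0,0.004],[0,0,0.002],[0,0,0.001]], "spin": [0,0,0,0], "jaw": [-1,-1,-1,-1]}}

```text
t: 35.1
tool_pos: [640.5, -11.0, 97.6]
ee_rot: [-0.046, -3.051, -0.041]
wrist_force: [0.2, -0.0, -2.8]
width: 0.693
```

Run:
```python
from h import *
rel((639.4,-11.2,91),np.pi/2-.031)
```

```text
t 35.1 tcp [640.5 -11.   97.6] yang 88.19 w 0.693 F [ 0.2 -0.  -2.8] j [-0.2   0.39  1.59  0.01  1.26 -1.74]
tilt [-0.0898  0.0284 -0.9956] shift tool m [ 0.0005 -0.0004  0.0066] spin -0.04
```

Emit:
{"fn": "step_arm", "kwargs": {"travel": [[0.0005,0,0.0015],[0,0,0.0015],[0,0,0.001]], "spin": [0,0,0], "jaw": [-1,-1,-1]}}

```text
t: 35.4
tool_pos: [639.7, -10.9, 93.4]
ee_rot: [-0.047, -3.051, -0.041]
wrist_force: [0.8, 0.3, -3.2]
width: 0.695
```

Emit:
{"fn": "step_arm", "kwargs": {"travel": [[0,0,0.001],[0,0,0.001]], "spin": [0,0], "jaw": [-1,-1]}}

```text
t: 35.6
tool_pos: [639.6, -10.8, 91.4]
ee_rot: [-0.047, -3.051, -0.041]
wrist_force: [-0.8, 0.2, -3.3]
width: 0.701
```

Run:
```python
from h import *
rel((639.4,-11.2,91),np.pi/2-.031)
```

```text
t 35.6 tcp [639.6 -10.8  91.4] yang 88.18 w 0.701 F [-0.8  0.2 -3.3] j [-0.2   0.4   1.59  0.01  1.25 -1.74]
tilt [-0.0892  0.0283 -0.9956] shift tool m [ 0.0001 -0.0004  0.0004] spin -0.04
```

Emit:
{"fn": "step_arm", "kwargs": {"travel": [[0,0,0.001],[0,0,0.001]], "spin": [0,0], "jaw": [-1,-1]}}

```text
t: 35.8
tool_pos: [639.9, -11.0, 90.4]
ee_rot: [-0.046, -3.052, -0.04]
wrist_force: [-2.2, -0.8, 2.7]
width: 0.698
```

Emit:
{"fn": "step_arm", "kwargs": {"travel": [[0,0,0.001],[0,0,0]], "spin": [0,0], "jaw": [-1,-1]}}

```text
t: 36.0
tool_pos: [640.0, -11.0, 90.6]
ee_rot: [-0.046, -3.052, -0.04]
wrist_force: [-1.7, 0.2, -1.3]
width: 0.696
```

Contact at 90.5, the height expected for a seated box. Releasing: force down first, then open.

Emit:
{"fn": "step_arm", "kwargs": {"travel": [[0,0,0.001],[0,0,0],[0,0,0]], "spin": [0,0,0], "jaw": [-1,-1,-1], "force": 3}}

```text
t: 36.3
tool_pos: [640.3, -10.8, 90.3]
ee_rot: [-0.046, -3.053, -0.04]
wrist_force: [-1.7, -0.3, 0.6]
width: 0.7
```

Emit:
{"fn": "step_arm", "kwargs": {"travel": [[0,0,0],[0,0,0],[0,0,0],[0,0,0],[0,0,0]], "spin": [0,0,0,0,0], "jaw": [0.5,0.7,1,1,1]}}

```text
t: 36.8
tool_pos: [641.3, -11.1, 90.2]
ee_rot: [-0.047, -3.056, -0.04]
wrist_force: [-0.0, -0.3, 0.6]
width: 0.993
```

Emit:
{"fn": "step_arm", "kwargs": {"travel": [[0,0,-0.01],[0,0,-0.02],[0,0,-0.03],[0,0,-0.04],[0,0,-0.04],[0,0,0],[0,0,0]], "spin": [0,0,0,0,0,0,0], "jaw": [1,1,1,1,1,1,1]}}

```text
t: 37.5
tool_pos: [653.5, -15.1, 238.0]
ee_rot: [-0.047, -3.056, -0.04]
wrist_force: [-0.4, 0.5, -1.0]
width: 0.997
```

Run:
```python
from h import *
rel((639.4,-11.2,91),np.pi/2-.031)
DIM['full']=[(110,66,48,58),(106,62,6,48),(110,66,101,111)]
DIM['top']=[(110,66,101,111),(106,62,59,101)]
c=arm.get_calibration('wrist');im=snap('wrist')
print('wrist full',fit(im,c,'full',(637,-11,-.03),yaws=[-.03],f='e1.png'))
for n in ['side','scene']: print(n,fit(snap(n),arm.get_calibration(n),'full',(637,-11,-.03),yaws=[-.03],f=n+'e.png'))
s=cv2.imread('pics/sidee.png')[100:220,230:350];w=cv2.imread('pics/e1.png')[60:360,130:400]
cv2.imwrite('pics/e.png',np.hstack([cv2.resize(s,(400,400),interpolation=cv2.INTER_CUBIC),cv2.resize(w,(360,400))]))
for t in ['lipstick','votive','cream_jar','hairbrush','ring_dish','perfume']:
  for d in arm.spot_point('side',t)[:1]: print(t,np.round(d['location']))
```

```text
t 37.5 tcp [653.5 -15.1 238. ] yang 88.19 w 0.997 F [-0.4  0.5 -1. ] j [-0.2   0.28  1.45  0.01  1.49 -1.74]
tilt [-0.084   0.0273 -0.9961] shift tool m [ 0.0017 -0.0002  0.1477] spin -0.03
wrist full (array([ 6.38073e+02, -1.09120e+01, -4.90000e-02]), np.float64(0.037))
side (array([ 6.34148e+02, -1.15160e+01, -1.64000e-01]), np.float64(0.09))
scene (array([ 6.35773e+02, -7.89400e+00, -1.14000e-01]), np.float64(0.097))
lipstick [218. 216.]
votive [280. 145.]
cream_jar [208. 172.]
hairbrush [346. 167.]
ring_dish [341. 227.]
perfume [294. 127.]
```

Run:
```python
from h import *
for n,p in [('side',(634.1,-11.5,-.16)),('wrist',(638,-11,-.045))]:
  im=snap(n);c=arm.get_calibration(n)
  for h in (-5,-2.5,0,2.5,5):
    DIM['full']=[(110,66,48,58),(106,62,6,48),(110,66,101+h,111+h)]
    print(n,h,fit(im,c,'full',p,yaws=[p[2]]))
```

```text
side -5 (array([ 6.35895e+02, -8.46300e+00, -9.40000e-02]), np.float64(0.065))
side -2.5 (array([ 6.35314e+02, -9.79000e+00, -1.34000e-01]), np.float64(0.077))
side 0 (array([ 6.33822e+02, -1.16390e+01, -1.76000e-01]), np.float64(0.092))
side 2.5 (array([ 6.33543e+02, -1.25430e+01, -1.89000e-01]), np.float64(0.109))
side 5 (array([ 6.32767e+02, -1.38400e+01, -2.22000e-01]), np.float64(0.127))
wrist -5 (array([ 6.38447e+02, -1.10740e+01, -5.00000e-02]), np.float64(0.017))
wrist -2.5 (array([ 6.3825e+02, -1.1259e+01, -4.7000e-02]), np.float64(0.022))
wrist 0 (array([ 6.37846e+02, -1.12130e+01, -4.80000e-02]), np.float64(0.035))
wrist 2.5 (array([ 6.38115e+02, -1.13500e+01, -4.30000e-02]), np.float64(0.051))
wrist 5 (array([ 6.3772e+02, -1.1219e+01, -5.5000e-02]), np.float64(0.067))
```

```bash
python3 -c "
from station import arm
arm.close_job();print(arm.state()['t'])"
```

```text
the job is handed in; nothing more can be done
the job is handed in; nothing more can be done
```

I put the lid on the open box, stacked the closed box on it with notch over key, and handed the job in at about 38 s of the 64 s allowed. No verdict was reported.

**How it went:** While I carried the closed box, the tool drifted out of vertical by about 0.1 rad. I set the box down once on clear dresser space at about (590, -125), took a fresh level grip, and then stacked it. It was gripped or resting throughout.

**Last checks that agreed:**
- **Height:** The closed box met the lid with its feet at about 52.5 mm above the surface. Fully seated is 53 mm; feet on top of the lid would be about 58 mm.
- **Position:** The wrist camera put the stack at (638, -11), yaw about -0.05. It had measured the lid at (637, -11), yaw -0.03, before stacking.
- **Bystanders:** In the side view all six are within about 3 pixels of where they started. I compared pixels only, not distances.
- **Gripper:** It is open and well clear of the stack.

**Checks that failed or disagreed:**
- **Side and scene cameras:** Their outline fits gave positions 2 to 4 mm off and yaws of -0.11 to -0.16. They had read a different yaw from the wrist camera from the first measurement on, so I trusted the wrist camera.
- **Stack height from outlines:** These fits favoured a stack a few mm lower than the true geometry allows, probably because the colour mask comes out slightly small. They rule out the box riding high, but not to 1.5 mm.
- **Final picture:** I could not view it because the picture limit was reached, so the finished stack was checked only by numbers.

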